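# Lift the split ring out of a terrace uplight with a hook pick

## Task

The glass of the terrace uplight is kept in by a split wire ring. Take the orange hook pick from the wooden rack, feel its toe in under the ring's free end at the notch in the rim, without pressing hard on the glass or the rim, and lift the ring gently out of its groove with the pick, not with the fingers. Lay the ring flat in the white parts tray without dropping it from a height, stand the pick back in the rack, and leave everything else alone.

Things in the scene. Friction and masses are not known exactly. Their poses are not given: they have to be found in the camera images.
- lamp: The uplight to work on: fixed, upright, dark grey, 116 mm across, its rim 77.5 mm above this origin, foot 144 mm across on screwed feet, so it stands 3 to 8 mm off the table. Origin: centre of the foot's underside, z up the bore, +x to the removal notch: a slot 30 degrees wide (22 mm at the ring) through rim and wall, open above and outside, floor 52 mm above the origin.
- bore (a point): Centre of the bore at the rim. Bore 84 mm across; from 2.5 mm below the rim it is undercut at 45 degrees, out to 94 mm at the ring's seat, 7.5 mm below the rim. The seat is a black spacer, bore 76 mm. The flat clear glass (75 mm across) lies on a stiff rubber seal (10 N per mm) 7.5 to 10 mm below the seat: its depth differs each time, is not measured and has to be felt.
- notch (a point): Middle of the notch at the ring: on the lamp's +x axis, 42.15 mm from the lamp's axis, 72 mm above the lamp's origin, the height of the seated wire's centre.
- ring: Split ring of round spring-steel wire 4 mm thick, 84.3 mm across wire centres, 35 to 55 g, greased. Origin: centre of the circle, 72 mm above the lamp's origin when seated, z up; the frame goes with the wire opposite the gap. In it the free end is at -9 degrees from +x; the wire runs anticlockwise (from above) to 321 degrees, then a 30 degree gap. Seated it is turned within 0.05 rad of the lamp.
- ring_end (a point): Tip of the ring's free end, wire centre. Its last 18 mm bridge the notch, open above, glass below; the rest is 2 mm under the lip. Lifted 8 mm from its tip, 10 mm up and 2.5 mm inwards, it takes 5 to 10 N and comes from under the lip by 25 mm of lift; then lifted straight up by 100 mm it brings the rest along. Pulled far inwards it jams on the far side and springs off the hook.
- ring_back (a point): Middle of the ring's wire, opposite the gap, wire centre. With the ring hung on the pick 8 mm from its free end, this part hangs about 84 mm below the saddle; set down on it, the ring can be laid over the way the toe points, and the hook then slips off sideways past the free end.
- ring_far_end (a point): Tip of the ring's other end, wire centre, under the lip when seated.
- pick: Hook pick, 50 to 85 g, orange handle (the blue one is a straight awl). Origin: on its axis, at the underside of its steel collar (24 mm across, 5 mm thick) that rests on the rack's top; z up, +x the way the toe points. Handle 16 mm square, flats along x and y, from 5 to 65 mm above the origin. Below: a 5 mm shank held in a chuck.
- pick_handle (a point): Middle of the pick's handle, on its axis, 35 mm above the pick's origin. The shank is clamped in the chuck so that the toe's underside is 57 to 73 mm below the pick's origin: this differs each time, is not measured and has to be felt. Toe 5 mm wide, 3 mm thick, out to 11.5 mm off the axis, its last 3 mm turned up 4 mm: a hook 7 mm tall with a saddle 6 mm wide, 2.5 to 8.5 mm off the axis.
- rack: Wooden pick rack, fixed, 70 (x) by 150 (y) by 82 mm high. Origin: centre of its underside. Two slots in its top, 79 mm deep, 30 mm along x by 14 mm along y, at y = +42 and -42 mm. The pick stands in one, its axis 3 mm to -x of the slot's middle, toe to +x within 0.08 rad; the awl in the other.
- tray: White enamelled parts tray with a blue edge, fixed, open on top, 160 (x) by 190 mm (y), walls 4 mm thick and 22 mm high, inner floor 4 mm above the table. Origin: centre of its underside.
- awl: Bystander: straight awl with a blue handle of the same shape, standing in the rack's other slot. Origin at its collar's underside.
- flask: Bystander: steel drinking flask, 72 mm across, 240 mm high, standing. Origin: centre of its underside.
- mug: Bystander: ceramic mug, 80 mm across, 95 mm high. Origin: centre of its underside.
- led: Bystander: round aluminium LED module, 50 mm across, 15 mm high. Origin: centre of its underside.
- driver: Bystander: screwdriver with a red handle, 190 mm long, lying. Origin under its middle.

How it is judged (in metres and radians):
On the way, in this order (a step that is already met when the one before it is completed fails the run):
1. the hook pick is drawn up out of the rack (height (world z) of pick above 0.16 m), for 0.1 s.
2. the ring's free end is lifted above the rim on the pick (wire centre 3 mm above the rim, the pick touching the ring) (z of ring_end in the frame of lamp above 0.0805 m and contact force between pick and ring above 0.1 N), for 0.1 s.
3. the whole ring is off the lamp: both ends and the back are above the rim or 80 mm from the lamp's axis ((z of ring_end in the frame of lamp above 0.0795 m or horizontal distance between ring_end and lamp above 0.08 m) and (z of ring_back in the frame of lamp above 0.0795 m or horizontal distance between ring_back and lamp above 0.08 m) and (z of ring_far_end in the frame of lamp above 0.0795 m or horizontal distance between ring_far_end and lamp above 0.08 m)), for 0.2 s.
At the end, for the whole second after the job is handed in: The ring lies flat and still inside the tray (both ends and the back of the wire within its walls and less than 14 mm above the tray's underside); the hook pick stands upright (within 0.15 rad) in a slot of the rack with its collar on the rack's top; both released (x of ring_end in the frame of tray between -0.076 and 0.076 m and y of ring_end in the frame of tray between -0.091 and 0.091 m and z of each of ring_end, ring_back, ring_far_end in the frame of tray below 0.014 m and x of ring_back in the frame of tray between -0.076 and 0.076 m and y of ring_back in the frame of tray between -0.091 and 0.091 m and x of ring_far_end in the frame of tray between -0.076 and 0.076 m and y of ring_far_end in the frame of tray between -0.091 and 0.091 m and z of pick in the frame of rack between 0.079 and 0.086 m and x of pick in the frame of rack between -0.02 and 0.02 m and y of pick in the frame of rack between -0.055 and 0.055 m and angle between pick's own z axis and vertical below 0.15 rad and linear speed of each of ring, pick below 0.02 m/s); the robot touches nothing.
It fails at once if the pick or the fingers press on the lamp (glass, rim or housing) with more than 12 N (contact force between any of pick, the fingers and lamp above 12 N).
It fails at once if the fingers touch the ring while its free end is still in the groove (contact force between the fingers and ring above 0.3 N and z of ring_end in the frame of lamp below 0.079 m and horizontal distance between ring_end and lamp below 0.05 m).
It fails at once if the pick strains the ring with more than 15 N (contact force between pick and ring above 15 N).
It fails at once if the ring is flung or dropped (its back moves faster than 1.2 m/s) (linear speed of ring above 1.2 m/s).
It fails at once if a bystander (awl, flask, mug, LED module, screwdriver) is moved by more than 15 mm (distance of any of awl, flask, mug, led, driver from where it was at the start of the episode above 0.015 m).
It also fails if it takes over 72 s, if anything falls off the work surface, if the arm or the gripper's body presses on something with over 40 N, if the wrist force passes 120 N, or if a joint passes its speed limit or range.

## Robot

A 7-joint arm with a two-finger parallel gripper is mounted at the origin on the work surface. World frame = base frame: x ahead of the robot, y to its left, z up, the work surface at z = 0. Lengths are in m, angles in degrees, forces in N, time in s.
With the tool pointing down it reaches from about 0.4 to 0.85 m from the base axis. Payload 6.9 kg.
Tool frame: the origin (TCP) lies on the centre line of the jaws, within the pads' length; the fingertips stand 17 mm ahead of it and the grasp point (between the pads) lies 2 mm behind it (r.tcp_to_tips is the distance from the TCP to the fingertips, in m); z points along the fingers, y is the line along which they close (so a half turn about z gives the same grasp; the last joint's range is limited). The gripper opens to 85 mm and grips with 20 to 120 N. Pads are 22 mm wide; open, the fingers measure 114 mm over their backs; the gripper's body (76 mm by 85 mm) begins 54 mm behind the grasp point. The pads swing forward as they close: fully open they stand 13 mm farther back than shut.
Start: joints at [80.128, 29.078, -13.613, 85.955, 7.202, 65.827, -8.869], TCP at [0.171, -0.601, 0.218] pointing down, gripper open.
Joint ranges: [-176.47, 176.47], [-13.61, 117.27], [-81.72, 77.17], [0.22, 143.17], [-87.28, 267.28], [10, 112.55], [-165.47, 165.47]. Speed limits (degrees/s): [136.94, 136.94, 180, 180, 180, 180, 180].

## Interface

Orientations are given as [roll, pitch, yaw] about the fixed x, y, z axes, in that order (R = Rz(yaw) Ry(pitch) Rx(roll)).
In Python, from station import r gives the robot as it stands. Calls block until the motion is done:
- r.reach(position, orientation): joint-space move of the TCP to a pose.
- r.move_linear(position, max_speed=0.15, ori=None, guard=None): straight line of the TCP; ori=None keeps the orientation; max_speed is the mean speed in m/s. With guard (N) it stops when the force on the tool has changed by that much, and returns True; else False.
- r.movej(angles): joint-space move.
- r.move_gripper(opening, strength=None): finger opening in m; strength is the grip in N (None keeps the last); returns when the fingers have stopped.
- r.pause(seconds).
- r.ik(position, orientation): joint angles nearest the present ones, or None.
- r.camera(name): name is "scene" or "side" or "wrist"; returns a dict with "image" (420x560x3 uint8, blue, green, red), "fov_y" (degrees; the focal length in pixels is half the picture's height over the tangent of half this angle, whatever the lens; pixels are square), "cx", "cy" (the principal point, pixels), "R" (3x3) and "t" (3): a world point X has camera coordinates R X + t. Camera axes: x right, y down, z forward; pixel columns grow to the right and rows downward; lengths in m; the calibration is good to about 2 mm. A picture is of the moment at which its call begins. There is no depth.
A pose or a line that the arm cannot do raises r.Unreachable and nothing moves.
- r.job_done(): hands the job in; it is judged then, once.
Trained networks look in a picture, given as the dict that the camera call returned (one of the last four; its "shot" number tells which), for a name from the list of things; names that differ only in an ending like _2 or _b are one class to them, and where a whole thing is asked for, a point or a joint stands for the part that bears it (a point fixed in the world has none). Each returns a list of dicts, best first, with "confidence" (0 to 1); they miss things now and then, are a little off and sometimes report something else, mostly with a low value. They report only what shows in the picture. A call takes as long as a camera call.
- r.search_frame(picture, label): "position" ([column, row] in pixels, amid what is visible of it).
Readings, each from a call of its own:
- r.read_time_s(): time.
- r.read_qpos(): joint angles.
- r.read_joint_velocities(): joint speeds.
- r.read_tau(): joint torques, N m.
- r.read_eef_pos(): TCP position.
- r.read_ee_rot(): TCP orientation.
- r.read_wrist_force(): force on the tool from outside, world axes, zero at the start.
- r.read_ft_torque(): the same for the moment, N m.
- r.read_opening(): finger opening in m.
- r.read_grasp_force(): force on a finger pad.
Only numpy, scipy, OpenCV 4.12 (cv2) and the standard library are available. Lean on these libraries where they do the work, as an engineer would, in place of code of your own. Each camera call takes 0.05 s, during which the arm holds its last target. There are 200 camera calls.

## Working session

There is one attempt and no reset: what is moved stays moved. The work goes in short steps, each a Python script; the robot and the scene stay as the last script left them, time stands still between calls to the robot, and variables do not carry over. Pictures are saved under pics/ and viewed, at most 10 in all, crops included, and the job is handed in when it is done.

```bash
ls; mkdir -p pics; python3 - <<'E'
from station import r
import cv2,numpy as np
ims=[]
for n in("scene","side"):
    c=r.camera(n); ims.append(c["image"]); print(n,c["fov_y"],c["cx"],c["cy"],np.round(c["R"],3).tolist(),np.round(c["t"],3))
    for l in "lamp bore notch ring ring_end ring_back ring_far_end pick pick_handle rack tray awl flask mug led driver".split():
        print(l,[(np.round(d["position"],1).tolist(),round(d["confidence"],2)) for d in r.search_frame(c,l)[:2]])
    cv2.imwrite(f"pics/{n}0.png",c["image"])
print(r.read_time_s(),r.tcp_to_tips)
E
```

```text
pics
scene 53.871311393485136 276.666297691009 206.59016512632326 [[-0.539, 0.842, -0.008], [0.7, 0.443, -0.559], [-0.468, -0.307, -0.829]] [ 0.317 -0.357  1.316]
lamp [([272.0, 199.0], 0.97), ([385.5, 334.7], 0.65)]
bore [([270.0, 198.3], 0.58)]
notch [([270.6, 201.3], 0.8)]
ring []
ring_end [([409.1, 245.4], 0.72), ([386.2, 335.0], 0.5)]
ring_back [([272.3, 198.4], 0.36)]
ring_far_end []
pick [([397.7, 216.4], 0.5)]
pick_handle [([398.9, 217.0], 0.76)]
rack [([408.8, 242.3], 0.74)]
tray [([207.3, 149.4], 0.75)]
awl [([439.5, 231.6], 0.58)]
flask [([154.0, 201.0], 0.78)]
mug [([387.8, 338.8], 0.83)]
led [([205.0, 249.9], 0.77)]
driver [([270.7, 198.7], 0.64), ([308.5, 313.7], 0.6)]
side 51.41051760824138 276.7459546054473 213.08317307880552 [[-0.716, -0.698, -0.019], [-0.346, 0.378, -0.859], [0.606, -0.609, -0.512]] [0.429 0.306 0.811]
lamp [([307.0, 242.6], 0.9)]
bore [([303.9, 246.8], 0.81), ([303.6, 171.1], 0.61)]
notch [([303.5, 242.5], 0.73)]
ring [([301.7, 241.0], 0.65)]
ring_end []
ring_back [([315.1, 225.2], 0.51)]
ring_far_end [([193.6, 254.6], 0.45), ([200.5, 307.3], 0.2)]
pick [([234.6, 283.9], 0.54)]
pick_handle [([235.7, 286.3], 0.56)]
rack [([219.7, 321.7], 0.88)]
tray [([377.5, 212.2], 0.96)]
awl [([201.7, 305.8], 0.81)]
flask [([304.7, 173.1], 0.84), ([140.3, 283.4], 0.6)]
mug [([139.6, 280.5], 0.87)]
led [([269.5, 212.6], 0.5)]
driver [([193.7, 253.6], 0.78)]
1.7 0.017
```

```bash
python3 - <<'E'
import cv2
a=cv2.imread("pics/scene0.png");b=cv2.imread("pics/side0.png")
cv2.imwrite("pics/s1.png",cv2.resize(a[100:380,110:470],(771,600),interpolation=cv2.INTER_CUBIC))
cv2.imwrite("pics/s2.png",cv2.resize(b[120:380,100:450],(800,594),interpolation=cv2.INTER_CUBIC))
E
```

```text
(no output)
```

View pics/s1.png

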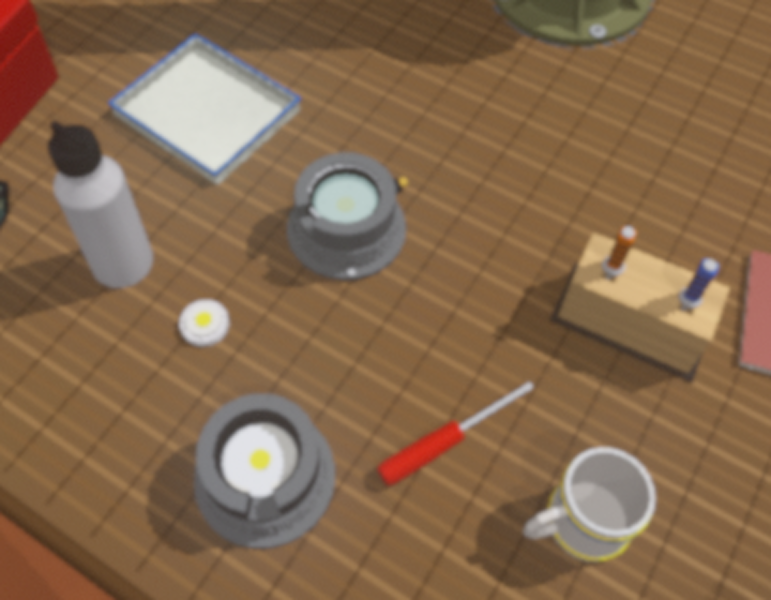

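View pics/s2.png

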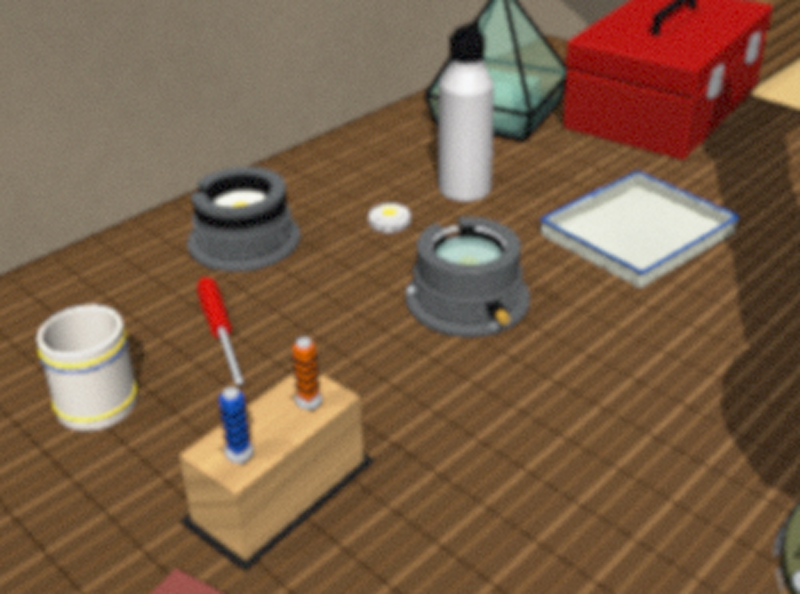

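The first view shows the glazed lamp at crop (345,195) with its notch at about (308,215), the pick (orange) at (620,250) and the tray at (205,107). The second lamp (260,470) has no glass and is a decoy. In the side view the lamp is at (468,265), its notch at the far side (467,228), and the pick at (306,370).

```bash
cat > h.py <<'E'
from station import r
import cv2,numpy as np
from scipy.optimize import least_squares
def K(c):
    f=c["image"].shape[0]/2/np.tan(np.radians(c["fov_y"])/2); return f
def proj(c,X):
    p=np.atleast_2d(X)@np.array(c["R"]).T+np.array(c["t"]); f=K(c)
    return np.c_[c["cx"]+f*p[:,0]/p[:,2],c["cy"]+f*p[:,1]/p[:,2]]
def ray(c,uv):
    f=K(c);R=np.array(c["R"]);d=R.T@np.array([(uv[0]-c["cx"])/f,(uv[1]-c["cy"])/f,1]);o=-R.T@np.array(c["t"]);return o,d/np.linalg.norm(d)
def onz(c,uv,z):
    o,d=ray(c,uv);return o+d*(z-o[2])/d[2]
def tri(cs,uvs):
    A=np.zeros((3,3));b=np.zeros(3)
    for c,u in zip(cs,uvs):
        o,d=ray(c,u);P=np.eye(3)-np.outer(d,d);A+=P;b+=P@o
    X=np.linalg.solve(A,b);return X,[np.linalg.norm(proj(c,X)[0]-u) for c,u in zip(cs,uvs)]
def fnd(c,l,n=3):
    return [(np.round(d["position"],1).tolist(),round(d["confidence"],2)) for d in r.search_frame(c,l)[:n]]
def snap(c,name,lo=None,hi=None,s=1,pts=None):
    im=c["image"].copy()
    if lo: im=im[lo[1]:hi[1],lo[0]:hi[0]]
    cv2.imwrite(f"pics/{name}.png",cv2.resize(im,None,fx=s,fy=s,interpolation=cv2.INTER_CUBIC))
E
python3 - <<'E'
from h import *
a=r.camera("scene");b=r.camera("side")
s1=lambda x,y:(110+x*360/771,100+y*280/600)
s2=lambda x,y:(100+x*350/800,120+y*260/594)
P={"pickhandle":((620,250),(306,370)),"picktop":((627,231),(304,342)),"awltop":((710,263),(232,393)),"awlhandle":((701,284),(235,425)),
"lamprimctr":((345,192),(468,243)),"notch":((306,214),(467,226)),"lampfoot":((346,232),(468,300)),
"trayN":((196,38),(737,216)),"trayW":((111,104),(640,174)),"trayS":((216,180),(543,222)),"trayE":((299,99),(640,280)),
"rackA":((593,237),(327,376)),"rackB":((727,294),(182,458)),"rackC":((561,314),(360,398)),
"flasktop":((72,140),(467,40)),"mug":((608,480),(82,322)),"led":((204,318),(390,215)),"drvE":((531,385),(240,382)),"drvH":((382,474),(206,285)),"lamp2":((258,440),(238,188))}
for k,(u,v) in P.items():
    X,e=tri([a,b],[s1(*u),s2(*v)]);print(k,X.round(4),np.round(e,1))
c=r.camera("wrist");print(np.round(c["R"],3).tolist(),np.round(-np.array(c["R"]).T@c["t"],3),c["fov_y"])
E
```

```text
pickhandle [0.4721 0.2527 0.1142] [0.4 0.4]
picktop [0.4709 0.2521 0.1465] [0. 0.]
awltop [0.4629 0.3363 0.1468] [0. 0.]
awlhandle [0.4644 0.3382 0.1117] [0.6 0.7]
lamprimctr [ 0.5407 -0.0455  0.0782] [0.3 0.3]
notch [ 0.5782 -0.0786  0.0652] [3.1 2.8]
lampfoot [ 0.5411 -0.0463 -0.0024] [0.7 0.7]
trayN [ 0.3897 -0.3952  0.0181] [1. 1.]
trayW [ 0.546 -0.415  0.015] [0.7 0.6]
trayS [ 0.5692 -0.2228  0.0122] [1.4 1.3]
trayE [ 0.4068 -0.2056  0.0116] [1. 1.]
rackA [0.4656 0.2269 0.0996] [2.6 2.8]
rackB [0.4653 0.3764 0.1089] [5.6 6.5]
rackC [0.4988 0.2009 0.0151] [12.  12.8]
flasktop [ 0.7187 -0.2472  0.219 ] [0.8 0.6]
mug [0.6995 0.3432 0.1018] [0.7 0.6]
led [ 0.7327 -0.1117  0.009 ] [0.2 0.1]
drvE [0.6081 0.2349 0.0102] [0.5 0.5]
drvH [0.7775 0.1526 0.0107] [0.3 0.2]
lamp2 [0.8346 0.0491 0.0799] [1.6 1.2]
[[0.275, -0.961, 0.001], [-0.914, -0.261, 0.311], [-0.299, -0.086, -0.95]] [ 0.249 -0.579  0.374] 64.6257690823572
```

```bash
python3 - <<'E'
from h import *
print(r.read_ee_rot(),r.read_eef_pos())
for toe in(5,185):
  for d in(0,90,180,270):
    w=lambda a:(a+180)%360-180
    out=[]
    for p,y in(((.471,.2525,.115),toe),((.541+.028,-.072,.17),-41),((.541+.028,-.072,.3),-41),((.44,-.31,.25),-6),((.52,-.31,.1),-6),((.48,-.25,.25),-96),((.48,-.35,.1),-96)):
        q=r.ik(p,[180,0,w(y+d)]); out.append(None if q is None else np.round([q[4],q[5],q[6]]).astype(int).tolist())
    print(toe,d,out)
p=[.5,-.03,.24]
r.reach(p,[180,0,-41])
c=r.camera("wrist");print((-np.array(c["R"]).T@c["t"]-r.read_eef_pos()).round(3),np.round(c["R"],2).tolist())
for l in "lamp bore notch ring ring_end ring_back ring_far_end".split():print(l,fnd(c,l))
snap(c,"w1");print(r.read_time_s())
E
```

```text
[-1.79999479e+02 -1.46289400e-03  1.59126941e+01] [ 0.17136899 -0.60104501  0.21818402]
5 0 [[32, 54, -149], [8, 56, -134], [8, 74, -135], [6, 65, -69], [8, 49, -75], [-2, 64, -159], [-9, 48, -144]]
5 90 [[35, 55, -62], [20, 59, -57], [19, 77, -55], [14, 67, 12], [22, 52, 2], [7, 65, -78], [8, 48, -69]]
5 180 [[44, 62, 19], [32, 64, 22], [26, 80, 28], [24, 70, 91], [37, 59, 78], [16, 67, 2], [21, 51, 7]]
5 270 [[46, 64, 107], [41, 71, 103], [31, 83, 113], [-3, 64, -151], [-9, 49, -149], [24, 71, 83], [36, 58, 83]]
185 0 [[44, 62, 19], [8, 56, -134], [8, 74, -135], [6, 65, -69], [8, 49, -75], [-2, 64, -159], [-9, 48, -144]]
185 90 [[46, 64, 107], [20, 59, -57], [19, 77, -55], [14, 67, 12], [22, 52, 2], [7, 65, -78], [8, 48, -69]]
185 180 [[32, 54, -149], [32, 64, 22], [26, 80, 28], [24, 70, 91], [37, 59, 78], [16, 67, 2], [21, 51, 7]]
185 270 [[35, 55, -62], [41, 71, 103], [31, 83, 113], [-3, 64, -151], [-9, 49, -149], [24, 71, 83], [36, 58, 83]]
[ 0.061 -0.052  0.156] [[-0.66, -0.75, 0.0], [-0.72, 0.62, 0.31], [-0.23, 0.2, -0.95]]
lamp [([260.4, 138.2], 0.76)]
bore [([259.2, 139.5], 0.93)]
notch [([260.8, 138.3], 0.59)]
ring [([239.2, 103.2], 0.93), ([470.4, 45.5], 0.54)]
ring_end [([238.1, 104.8], 0.64)]
ring_back [([230.5, 169.9], 0.64), ([238.0, 102.1], 0.26)]
ring_far_end []
4.6
```

View pics/w1.png

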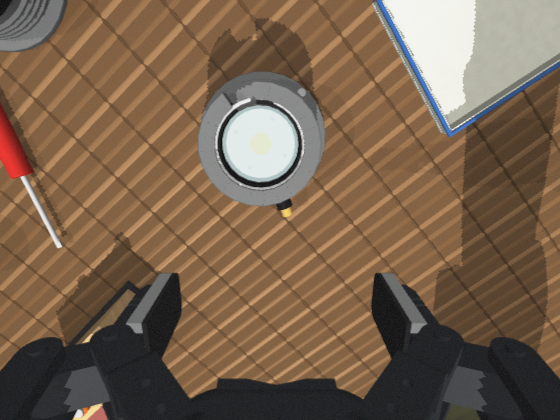

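The wrist view shows the lamp at (261,139) with the notch toward (238,103), and the ring's free end visible at the notch. I'll take a closer look.

```bash
python3 - <<'E'
from h import *
r.move_linear([.513,-.022,.165],max_speed=.2)
c=r.camera("wrist")
for l in "lamp bore notch ring ring_end ring_back ring_far_end".split():print(l,fnd(c,l))
import pickle;pickle.dump(c,open("w2.pkl","wb"))
im=c["image"];p=proj(c,[[.541,-.046,.082]])[0].astype(int);print(p)
lo=(max(p[0]-130,0),max(p[1]-100,0));print(lo)
snap(c,"w2",lo,(lo[0]+260,lo[1]+195),3)
E
```

```text
lamp [([277.4, 157.0], 0.68)]
bore [([274.4, 154.2], 0.98)]
notch [([276.5, 155.7], 0.95)]
ring []
ring_end [([251.3, 106.2], 0.69)]
ring_back [([244.8, 206.3], 0.65)]
ring_far_end [([315.2, 125.5], 0.53)]
[277 164]
(np.int64(147), np.int64(64))
```

View pics/w2.png

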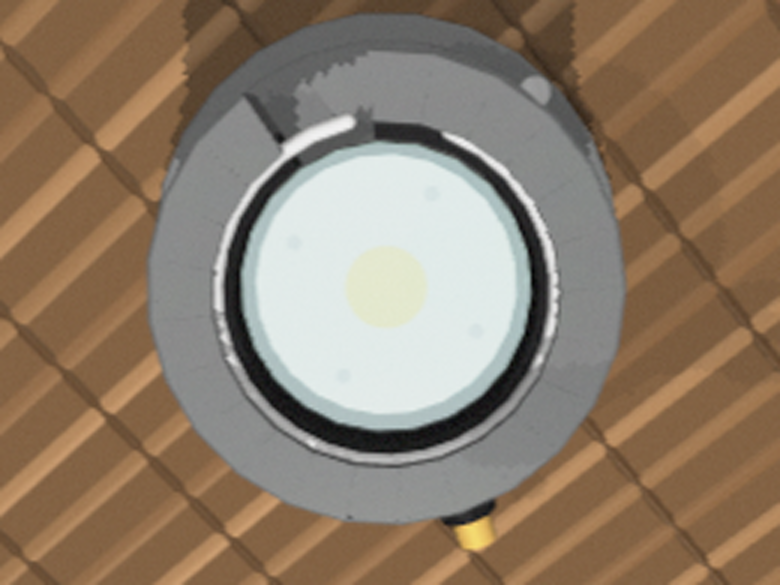

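The close view shows the rim circle spanning crop (148..627, 50..522), the notch between (265,100)/(287,150) and (370,115), and the free-end tip at (352,121).

```bash
python3 - <<'E'
from h import *
import pickle
c=pickle.load(open("w2.pkl","rb"))
I=lambda x,y:np.array([147+x/3,64+y/3])-0.33
obs=[(I(148,285),0,58),(I(627,285),0,58),(I(385,523),1,58),(I(214,285),0,42),(I(559,285),0,42),(I(388,467),1,42)]
t=np.linspace(0,2*np.pi,721)
def circ(x,R):return proj(c,np.c_[x[0]+R*np.cos(t),x[1]+R*np.sin(t),0*t+x[2]])
def res(x):
    o=[]
    for u,ax,R in obs:
        P=circ(x,R/1000); o.append(np.min(np.hypot(*(P-u).T))*np.sign(np.hypot(*(u-P.mean(0)))-np.hypot(*(P[np.argmin(np.hypot(*(P-u).T))]-P.mean(0)))))
    return o
for z in(None,.0805,.083,.0855):
    s=least_squares(res if z is None else (lambda y:res([y[0],y[1],z])),[.541,-.046,.083][:3 if z is None else 2],diff_step=1e-3);print(z,s.x.round(4),np.round(s.fun,1))
    x=s.x; zz=x[2] if z is None else z
    for n,u,dz in(("tip",I(352,121),5.5),("tipend inner",I(349,128),5.5),("edge+15 rim outer",I(248,95),0),("edge+15 inner",I(285,150),0),("edge-15 bore",I(371,112),0)):
        X=onz(c,u,zz-dz/1000)-[x[0],x[1],0];print("  ",n,round(np.hypot(*X[:2])*1000,1),round(np.degrees(np.arctan2(X[1],X[0])),1))
im=c["image"].copy()
E
```

```text
None [ 0.5413 -0.0449  0.0807] [-0.3  0.3 -0.3  0.  -0.3  0.3]
   tip 42.9 -29.9
   tipend inner 41.6 -28.5
   edge+15 rim outer 57.4 -7.4
   edge+15 inner 42.9 -7.5
   edge-15 bore 44.3 -36.2
0.0805 [ 0.5412 -0.0449] [-0.2  0.3 -0.3  0.1 -0.3  0.3]
   tip 43.0 -29.9
   tipend inner 41.6 -28.5
   edge+15 rim outer 57.5 -7.4
   edge+15 inner 42.9 -7.5
   edge-15 bore 44.4 -36.2
0.083 [ 0.5418 -0.0454] [-0.9 -0.6 -0.6 -0.5 -0.9  0.2]
   tip 42.2 -29.8
   tipend inner 40.9 -28.3
   edge+15 rim outer 56.6 -7.2
   edge+15 inner 42.2 -7.2
   edge-15 bore 43.6 -36.1
0.0855 [ 0.5425 -0.046 ] [-1.8 -1.5 -0.8 -1.2 -1.6  0.2]
   tip 41.4 -29.7
   tipend inner 40.0 -28.2
   edge+15 rim outer 55.6 -7.0
   edge+15 inner 41.4 -6.9
   edge-15 bore 42.7 -36.1
```

```bash
python3 - <<'E'
from h import *
r.move_linear([.513,-.022,.26],max_speed=.25)
r.reach([.475,.215,.235],[180,0,95])
c=r.camera("wrist")
for l in "pick pick_handle rack awl".split():print(l,fnd(c,l))
import pickle;pickle.dump(c,open("w3.pkl","wb"))
print(proj(c,[[.471,.2525,.147],[.471,.2525,.085],[.463,.337,.147]]))
print(r.read_time_s())
snap(c,"w3",s=1.4)
E
```

```text
pick [([276.8, 150.4], 0.78), ([305.6, 350.4], 0.18)]
pick_handle [([278.8, 157.6], 0.64)]
rack [([281.3, 93.0], 0.85)]
awl [([277.1, 45.3], 0.72), ([306.3, 350.8], 0.4)]
[[274.10938168 161.68491268]
 [274.58505833 150.0392656 ]
 [272.77077949  32.77388897]]
7.7333
```

View pics/w3.png

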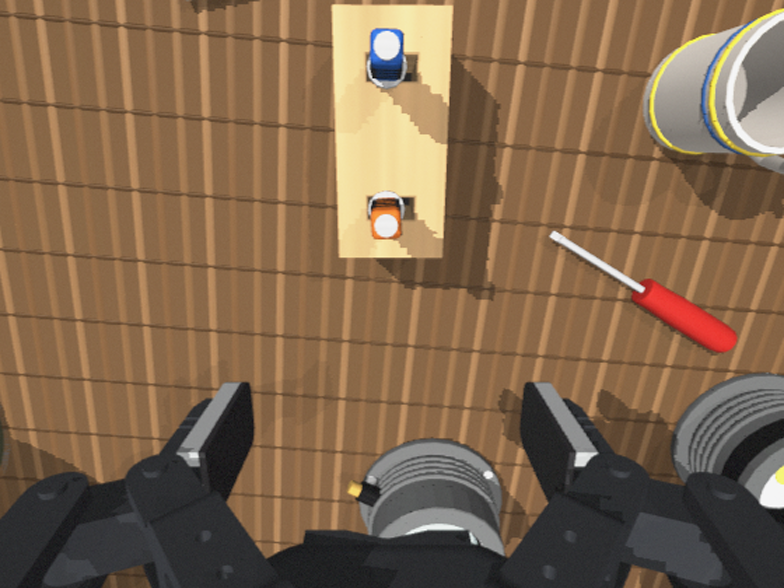

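The image shows the pick at (386,226) and the awl behind it. The slot's opening is on the right of the collar (410,207), so the toe points to world +x, and the rack's yaw is about 5°.

```bash
python3 - <<'E'
from h import *
import pickle
c=pickle.load(open("w3.pkl","rb"))
X=onz(c,(385.5/1.4,226/1.4),.147);A=onz(c,(387/1.4,45/1.4),.147)
cor=[onz(c,(u/1.4,v/1.4),.082) for u,v in((333,5),(452,5),(441,257),(340,257))]
print(X,A,np.degrees(np.arctan2(*(A-X)[:2])),np.round(cor,3)[:,:2].tolist())
p=np.array([(X[0]+.471)/2,(X[1]+.2525)/2])
yaw=95
r.move_gripper(.045,80)
r.reach([*p,.18],[180,0,yaw])
print(r.move_linear([*p,.115],max_speed=.1,guard=8))
r.move_gripper(0,80); print(r.read_opening(),r.read_grasp_force(),r.read_wrist_force(),r.read_eef_pos())
r.move_linear([*p,.128],max_speed=.05)
r.move_linear([*p,.215],max_speed=.15)
print(r.read_wrist_force(),r.read_time_s())
c=r.camera("wrist");print(fnd(c,"pick"))
snap(r.camera("side"),"sd1",(130,150),(350,320),3.5)
E
```

```text
[0.4718982  0.25276748 0.147     ] [0.46535832 0.33757415 0.147     ] -4.4096495332188255 [[0.431, 0.367], [0.5, 0.373], [0.512, 0.224], [0.444, 0.218]]
False
0.013776895701218737 78.30646276473999 [-1.22803389 -1.5237913   5.9942399 ] [0.47167504 0.2529415  0.11581592]
[ 0.22220052 -0.33448819 -0.19383902] 10.9
[([277.8, 259.1], 0.87)]
```

View pics/sd1.png

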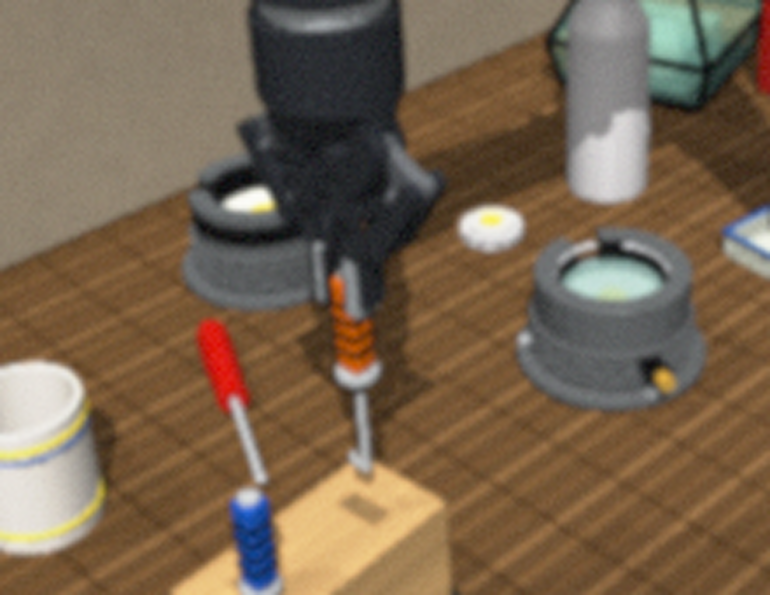

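The side view shows the pick held upright and clear of the rack, toe at crop (350,460) pointing to world +x. Next I'll hover over the lamp and compare toe with ring in the wrist view.

```bash
python3 - <<'E'
from h import *
import pickle
p=r.read_eef_pos()
r.move_linear([p[0],p[1],.24],max_speed=.2)
C=np.array([.5414,-.045]);a=np.radians(-19);u=np.array([np.cos(a),np.sin(a)])
r.reach([*(C+.024*u),.24],[180,0,71])
r.move_linear([*(C+.024*u),.205],max_speed=.15)
r.pause(.2);print(r.read_eef_pos(),r.read_ee_rot(),r.read_wrist_force(),r.read_time_s())
c=r.camera("wrist");pickle.dump(c,open("w4.pkl","wb"))
for l in "pick lamp bore ring_end".split():print(l,fnd(c,l))
q=proj(c,[[*C,.075]])[0].astype(int);lo=(q[0]-130,q[1]-110);print(lo)
snap(c,"w4",lo,(lo[0]+260,lo[1]+195),3)
E
```

```text
[ 0.56463572 -0.05228359  0.20602564] [ 1.79917149e+02 -3.22071540e-02  7.10292400e+01] [ 0.26125841 -0.34059444 -0.97720423] 13.125
pick [([277.6, 261.1], 0.84)]
lamp [([246.7, 180.1], 0.87)]
bore [([244.8, 177.3], 0.9)]
ring_end [([295.9, 199.2], 0.5), ([495.7, 331.2], 0.25)]
(np.int64(118), np.int64(87))
```

View pics/w4.png

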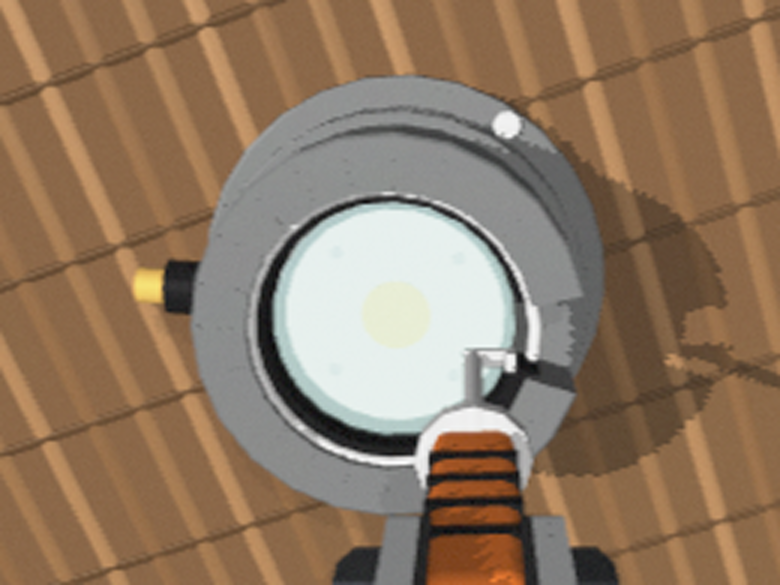

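The view shows the toe from (472,355) to (515,358), with the ring's free end just right of it at (534,355) and the wire crossing the notch up to (530,310).

```bash
python3 - <<'E'
from h import *
import pickle
c=pickle.load(open("w4.pkl","rb"));T=np.array([.56464,-.05228,.20603])
C=np.array([.5414,-.045]);pol=lambda R,d,z:[C[0]+R*np.cos(np.radians(d)),C[1]+R*np.sin(np.radians(d)),z]
cr=lambda X:((proj(c,X)-[118,87]+.33)*3).round(0).tolist()
print("tip,hookpt,bore edges L/R/far",cr([pol(.04215,-29.9,.0755),pol(.04215,-19,.0755),pol(.042,161,.081),pol(.042,71,.081),pol(.058,161,.081),pol(.058,71,.081)]))
a=np.radians(-19);u=np.array([np.cos(a),np.sin(a),0])
for L in(.057,.061,.065,.069,.073):
    b=T+[0,0,-.0338-L];print(L,cr([b,b+u*.0115,b+[0,0,.003],b+u*.0115+[0,0,.007],T-[0,0,.0338]]))
E
```

```text
tip,hookpt,bore edges L/R/far [[530.0, 358.0], [533.0, 332.0], [247.0, 337.0], [386.0, 193.0], [192.0, 337.0], [385.0, 135.0]]
0.057 [[473.0, 371.0], [517.0, 371.0], [473.0, 375.0], [518.0, 380.0], [473.0, 457.0]]
0.061 [[473.0, 367.0], [516.0, 367.0], [473.0, 370.0], [517.0, 375.0], [473.0, 457.0]]
0.065 [[473.0, 362.0], [516.0, 362.0], [473.0, 365.0], [517.0, 370.0], [473.0, 457.0]]
0.069 [[473.0, 358.0], [515.0, 358.0], [473.0, 361.0], [516.0, 365.0], [473.0, 457.0]]
0.073 [[473.0, 353.0], [515.0, 353.0], [473.0, 357.0], [516.0, 361.0], [473.0, 457.0]]
```

```bash
python3 - <<'E'
from h import *
a=np.radians(-19);u=np.array([np.cos(a),np.sin(a)]);v=np.array([-u[1],u[0]])
C=np.array([.5414,-.045]);p=C+.024*u+.0008*v
r.move_linear([*p,.186],max_speed=.08,guard=5)
r.pause(.2);f0=r.read_wrist_force();print(r.read_eef_pos(),f0)
print(r.move_linear([*p,.155],max_speed=.012,guard=2.0))
e=r.read_eef_pos();print(e,r.read_wrist_force()-f0,r.read_time_s())
r.pause(.2);e=r.read_eef_pos();print(e,r.read_wrist_force()-f0)
E
```

```text
[ 0.56453915 -0.05193856  0.1862324 ] [-1.12194325e-03 -3.34435678e-01 -1.12805606e+00]
True
[ 0.56432874 -0.05204255  0.16561258] [-0.15562093  0.946681    5.2291057 ] 15.5667
[ 0.56423006 -0.05210307  0.16551423] [0.26864978 0.23149739 6.65293636]
```

```bash
python3 - <<'E'
from h import *
a=np.radians(-19);u=np.array([np.cos(a),np.sin(a)]);v=np.array([-u[1],u[0]])
C=np.array([.5414,-.045]);P=lambda R,z:[*(C+R*u+.0008*v),z]
f0=np.array([0,-.334,-1.128])
r.move_linear(P(.024,.1663),max_speed=.01)
r.pause(.15);print(r.read_eef_pos(),r.read_wrist_force()-f0)
print(r.move_linear(P(.041,.1663),max_speed=.012,guard=1.5))
e=r.read_eef_pos();f=r.read_wrist_force()-f0;print(e,"rad",(e[:2]-C)@u,(e[:2]-C)@v,"F",f[:2]@u,f[:2]@v,f[2],r.read_time_s())
c=r.camera("wrist");q=proj(c,[[*C,.075]])[0].astype(int);lo=(int(q[0])-60,int(q[1])-80);snap(c,"w5",lo,(lo[0]+160,lo[1]+120),5)
f=r.read_wrist_force()-f0;print(f[:2]@u,f[:2]@v,f[2])
E
```

```text
[ 0.56425266 -0.05212748  0.16611155] [0.16593377 0.07245988 2.1481034 ]
True
[ 0.56498429 -0.05240398  0.16584292] rad 0.02470988458357467 0.0006776927350051207 F -0.43405432541299027 0.43237052418949623 4.322432385558819 16.6333
-0.8945227367745797 0.11965997734680706 4.141278664843671
```

View pics/w5.png

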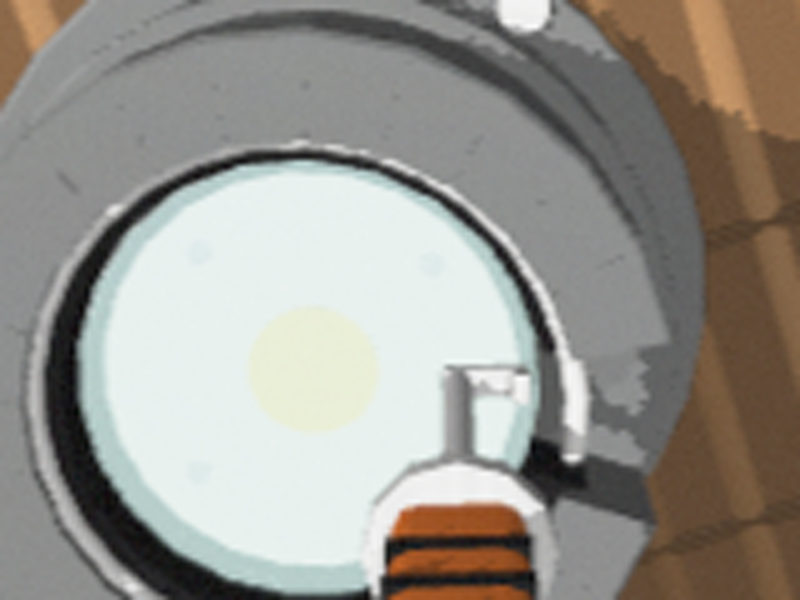

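The view shows the toe on the glass at (455–525,378), the wire end bridging the notch at about (573,360–458), toe pointing straight at the wire.

```bash
python3 - <<'E'
from h import *
a=np.radians(-19);u=np.array([np.cos(a),np.sin(a)]);v=np.array([-u[1],u[0]])
C=np.array([.5414,-.045]);P=lambda R,z,t=.0008:[*(C+R*u+t*v),z]
f0=np.array([0,-.334,-1.128])
c=r.camera("wrist");e=r.read_eef_pos();q=proj(c,[[*C,.075]])[0].astype(int);lo=np.array([int(q[0])-60,int(q[1])-80])
I=lambda x,y:lo+np.array([x,y])/5-.4
for z in(.075,.077,.079):
    X=onz(c,I(573,460),z)[:2]-C;Y=onz(c,I(573,400),z)[:2]-C;print(z,"tip edge",X@u,X@v,"wire",Y@u,Y@v)
for z in(.066,.069): # toe top face far edge & tip
    X=onz(c,I(528,368),z)[:2]-C;print("toe far corner",X@u,X@v)
r.move_linear(P(.0248,.1669),max_speed=.01);r.pause(.1)
e=r.read_eef_pos();f=r.read_wrist_force()-f0;print(e,f)
E
```

```text
0.075 tip edge 0.04238944805732802 -0.009536126560326999 wire 0.0421707925938907 0.0004528083380578238
0.077 tip edge 0.04225346683060963 -0.008799351662481743 wire 0.04203658445632029 0.0011085824148346288
0.079 tip edge 0.04211748560389114 -0.008062576764636524 wire 0.041902376318749976 0.0017643564916114685
toe far corner 0.03541170493320879 0.002908284279725072
toe far corner 0.035296800398107425 0.0038284986997574157
[ 0.56481663 -0.0524335   0.16658756] [0.09701069 0.09963147 0.29973326]
```

```bash
python3 - <<'E'
from h import *
a=np.radians(-19);u=np.array([np.cos(a),np.sin(a)]);v=np.array([-u[1],u[0]])
C=np.array([.5414,-.045]);P=lambda R,z,t=-.0003:[*(C+R*u+t*v),z]
def st(n):
    e=r.read_eef_pos();f=r.read_wrist_force()-np.array([0,-.334,-1.128]);d=e[:2]-C
    print(n,"R %.4f t %.4f z %.4f F %.2f %.2f %.2f T %.1f"%(d@u,d@v,e[2],f[:2]@u,f[:2]@v,f[2],r.read_time_s()))
r.move_linear(P(.0250,.1669),max_speed=.01);st("a")
g=r.move_linear(P(.0410,.1669),max_speed=.012,guard=1.5);st(g)
r.pause(.15);st("b")
E
```

```text
a R 0.0250 t -0.0005 z 0.1668 F 0.10 -0.58 0.61 T 17.4
True R 0.0394 t -0.0005 z 0.1662 F 0.46 0.55 0.51 T 18.6
b R 0.0394 t -0.0006 z 0.1659 F -0.39 0.67 1.54 T 18.7
```

```bash
cat >> h.py <<'E'
a=np.radians(-19);u=np.array([np.cos(a),np.sin(a)]);v=np.array([-u[1],u[0]])
C=np.array([.5414,-.045]);P=lambda R,z,t=-.0003:[*(C+R*u+t*v),z]
def st(n):
    e=r.read_eef_pos();f=r.read_wrist_force()-np.array([0,-.334,-1.128]);d=e[:2]-C
    print(n,"R %.4f t %.4f z %.4f F %.2f %.2f %.2f T %.1f"%(d@u,d@v,e[2],f[:2]@u,f[:2]@v,f[2],r.read_time_s()))
E
python3 - <<'E'
from h import *
r.move_linear(P(.0388,.1669),max_speed=.01);st("back")
for R,z in((.0388,.169),(.0385,.171),(.038,.173)):
    g=r.move_linear(P(R,z),max_speed=.015,guard=9);st(g)
    if g: break
E
```

```text
back R 0.0387 t -0.0004 z 0.1668 F -0.21 -0.45 1.08 T 19.0
False R 0.0389 t -0.0003 z 0.1691 F -1.66 -0.16 0.55 T 19.3
False R 0.0385 t -0.0002 z 0.1711 F 0.17 0.92 0.84 T 19.6
False R 0.0377 t -0.0005 z 0.1727 F -1.34 0.49 -2.22 T 19.8
```

```bash
python3 - <<'E'
from h import *
for R,z in((.0375,.1755),(.0368,.1785),(.036,.1815),(.0355,.184)):
    g=r.move_linear(P(R,z),max_speed=.015,guard=8);st(g)
    if g: break
c=r.camera("wrist");q=proj(c,[[*C,.075]])[0].astype(int);lo=(int(q[0])-60,int(q[1])-80);snap(c,"w6",lo,(lo[0]+160,lo[1]+120),5)
E
```

```text
False R 0.0370 t -0.0008 z 0.1751 F -0.77 -1.31 -5.92 T 20.1
False R 0.0369 t -0.0007 z 0.1787 F -0.54 -1.33 -5.31 T 20.5
False R 0.0364 t -0.0002 z 0.1818 F 1.74 -1.55 -4.56 T 20.9
False R 0.0358 t -0.0003 z 0.1841 F 2.06 -1.52 -6.09 T 21.2
```

View pics/w6.png

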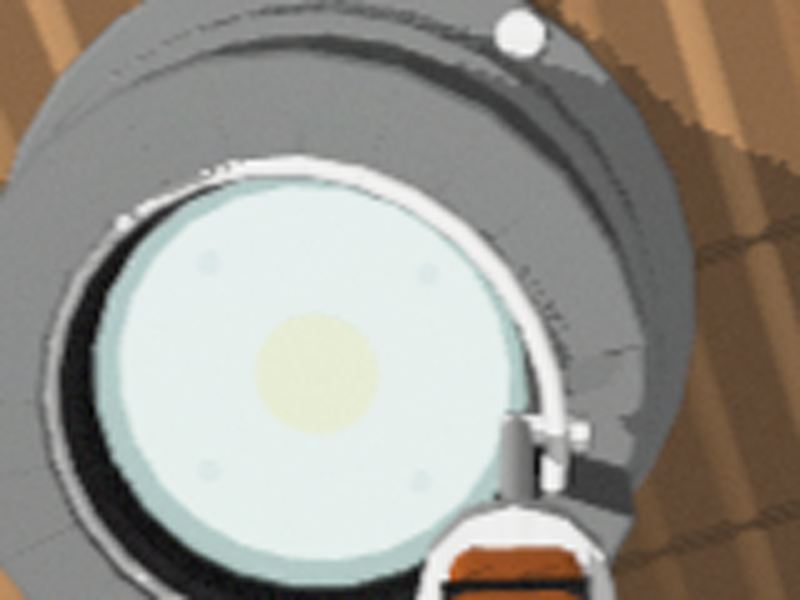

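The ring is on the hook at (555,435), with its front half already out from under the lip. I'll keep lifting straight up.

```bash
python3 - <<'E'
from h import *
for z in (.188,.192,.197,.203,.212,.225,.24,.26,.28,.3):
    g=r.move_linear(P(.0355,z),max_speed=.025 if z<.23 else .05,guard=7);st(g)
    if g: break
r.pause(.3)
snap(r.camera("side"),"sd2",(200,60),(400,260),3)
E
```

```text
False R 0.0362 t 0.0007 z 0.1889 F 1.54 0.54 1.22 T 21.5
False R 0.0358 t 0.0005 z 0.1928 F 1.93 0.51 1.20 T 21.9
False R 0.0354 t -0.0003 z 0.1971 F 1.08 1.34 -0.18 T 22.2
False R 0.0353 t -0.0004 z 0.2031 F 0.82 0.50 0.56 T 22.6
False R 0.0354 t -0.0004 z 0.2121 F -0.62 0.20 0.32 T 23.1
False R 0.0355 t -0.0004 z 0.2250 F -0.24 0.79 0.05 T 23.8
False R 0.0357 t -0.0002 z 0.2404 F 0.27 -0.14 0.11 T 24.2
False R 0.0355 t -0.0003 z 0.2602 F -0.32 1.14 0.08 T 24.8
False R 0.0355 t -0.0003 z 0.2801 F -0.14 -0.18 0.01 T 25.3
False R 0.0355 t -0.0003 z 0.3001 F -0.20 -0.23 0.07 T 25.9
```

View pics/sd2.png

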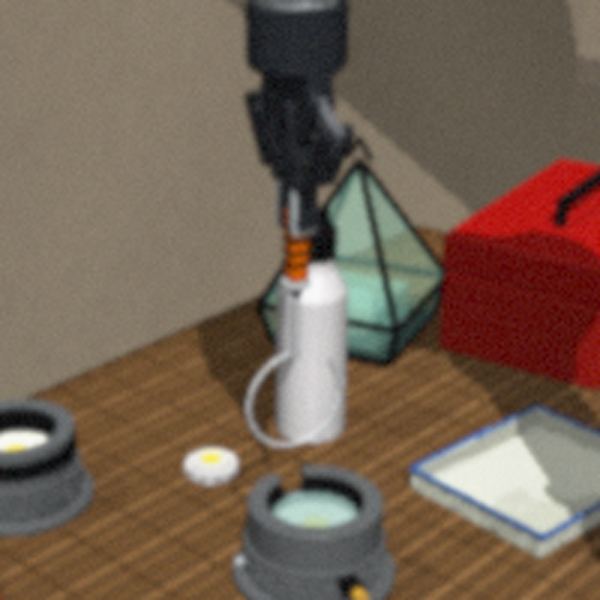

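The ring hangs on the hook at (293,355), clear of the lamp. Now I'll carry it to the tray.

```bash
cat >> h.py <<'E'
ta=np.radians(-6.5);tx=np.array([np.cos(ta),np.sin(ta)]);ty=np.array([-tx[1],tx[0]]);TC=np.array([.478,-.310])
Q=lambda x,y,z:[*(TC+x*tx+y*ty),z]
TO=[180,0,83.5]
E
python3 - <<'E'
from h import *
r.move_linear(Q(-.060,0,.29),max_speed=.11,ori=TO);r.pause(.5)
r.move_linear(Q(-.060,0,.205),max_speed=.06);r.pause(.4)
e=r.read_eef_pos();print(e,r.read_time_s())
c=r.camera("wrist");b=r.camera("side")
for l in("ring","ring_back","tray"):print(fnd(c,l),fnd(b,l))
im=np.hstack([cv2.resize(c["image"],(400,300)),cv2.resize(b["image"][120:280,280:493],(400,300),interpolation=cv2.INTER_CUBIC)])
cv2.imwrite("pics/t1.png",im)
E
```

```text
[ 0.41840054 -0.30323931  0.20505048] 31.4917
[([281.5, 176.2], 0.64)] []
[([279.7, 181.1], 0.74)] []
[([343.5, 158.8], 0.75)] [([376.8, 215.2], 0.79)]
```

View pics/t1.png

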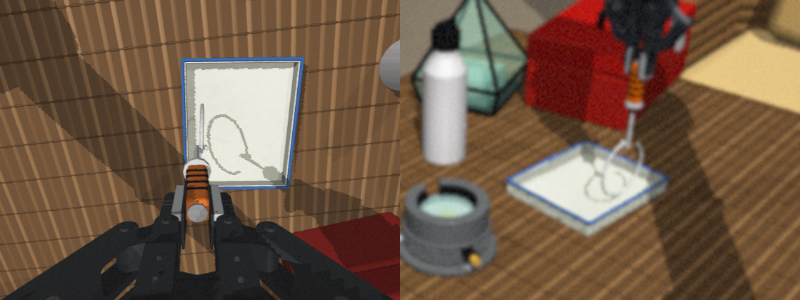

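The ring hangs over the tray's left (-x) side, inside the walls, at left-panel (203,125). That was one view over the allowed ten, so from here I'll use only numbers. Next is laying it over.

```bash
python3 - <<'E'
from h import *
L=.0675
r.move_linear(Q(-.060,0,.192),max_speed=.04)
# touch down while moving the way the toe points
r.move_linear(Q(-.042,0,.180),max_speed=.04,guard=6)
x0=-.060+.0055+.003   # assumed back position
for th in range(25,86,10):
    zw=.006+.0843*np.cos(np.radians(th)); x=x0+.0843*np.sin(np.radians(th))-.0055
    z=max(zw-.005+L+.0338,.1075)
    g=r.move_linear(Q(x,0,z),max_speed=.05,guard=5)
    e=r.read_eef_pos();print(th,g,((e[:2]-TC)@tx).round(4),e[2].round(4),(r.read_wrist_force()-[0,-.334,-1.128]).round(1))
    if g:break
r.pause(.2)
c=r.camera("wrist");b=r.camera("side");s=r.camera("scene")
for n,cc,z in(("w",c,.006),("side",b,.006),("scene",s,.006)):
  for l in("ring","ring_end","ring_back","ring_far_end"):
    print(n,l,[(((onz(cc,p,z)[:2]-TC)@tx).round(3),((onz(cc,p,z)[:2]-TC)@ty).round(3),k) for p,k in fnd(cc,l,2)])
print(r.read_time_s())
import pickle;pickle.dump((c,b,s),open("lay.pkl","wb"))
E
```

```text
25 False -0.0213 0.1785 [-0.2  0.1  0.4]
35 False -0.0085 0.1711 [-0.3  0.1  0.8]
45 False 0.0027 0.1616 [-0.7  0.6 -0.3]
55 False 0.0121 0.1503 [0.1 0.4 0.5]
65 False 0.0193 0.1376 [ 0.2  1.4 -0. ]
75 False 0.0243 0.1238 [-0.4 -0.1 -0.2]
85 False 0.0268 0.1093 [0.7 0.3 0.3]
w ring [(np.float64(-0.026), np.float64(0.037), 0.76)]
w ring_end [(np.float64(0.038), np.float64(0.01), 0.67)]
w ring_back [(np.float64(-0.021), np.float64(0.039), 0.94)]
w ring_far_end []
side ring [(np.float64(0.113), np.float64(-0.123), 0.7), (np.float64(0.21), np.float64(0.514), 0.51)]
side ring_end []
side ring_back []
side ring_far_end [(np.float64(0.05), np.float64(0.253), 0.52)]
scene ring []
scene ring_end []
scene ring_back []
scene ring_far_end []
37.225
```

```bash
python3 - <<'E'
from h import *
def s2(n):
    e=r.read_eef_pos();print(n,((e[:2]-TC)@tx).round(4),((e[:2]-TC)@ty).round(4),e[2].round(4),(r.read_wrist_force()-[0,-.334,-1.128]).round(1),round(r.read_time_s(),1))
g=r.move_linear(Q(.0272,0,.1015),max_speed=.015,guard=2.5);s2(g)
zc=r.read_eef_pos()[2]
r.move_linear(Q(.0272,0,zc+.0006),max_speed=.01);s2("up")
g=r.move_linear(Q(.0272,-.019,zc+.0006),max_speed=.04,guard=6);s2(g)
r.pause(.2)
c=r.camera("wrist")
for l in("ring","ring_end","ring_back","ring_far_end"):
    print(l,[(((onz(c,p,.006)[:2]-TC)@tx).round(3),((onz(c,p,.006)[:2]-TC)@ty).round(3),k) for p,k in fnd(c,l,2)])
# wire search: rectify the floor plane, find dark/grey wire circle
n=400;g=np.linspace(-.09,.09,n);X,Y=np.meshgrid(g,g)
W=np.c_[TC[0]+X.ravel()*tx[0]+Y.ravel()*ty[0],TC[1]+X.ravel()*tx[1]+Y.ravel()*ty[1],0*X.ravel()+.006]
m=proj(c,W).astype(np.float32).reshape(n,n,2)
rec=cv2.remap(c["image"],m[...,0],m[...,1],cv2.INTER_LINEAR);cv2.imwrite("pics/rec.png",rec)
gr=cv2.GaussianBlur(cv2.cvtColor(rec,cv2.COLOR_BGR2GRAY),(3,3),0)
E_=cv2.Canny(gr,30,80).astype(float)/255;E_=cv2.GaussianBlur(E_,(5,5),0)
t=np.linspace(0,2*np.pi,240)
best=sorted([(sum(E_[np.clip(((cy+R*np.sin(t)+.09)/.18*(n-1)).astype(int),0,n-1),np.clip(((cx+R*np.cos(t)+.09)/.18*(n-1)).astype(int),0,n-1)].mean() for R in(.0401,.0441)),cx,cy) for cx in np.arange(-.04,.04,.001) for cy in np.arange(-.04,.04,.001)])[-4:]
print(np.round(best,3))
E
```

```text
True 0.0273 -0.0 0.1051 [ 0.1 -0.2  6.3] 37.6
up 0.0271 0.0 0.1055 [-0.   0.3 -0.2] 37.9
False 0.0271 -0.019 0.1057 [-0.   0.3  0.3] 38.5
ring [(np.float64(-0.029), np.float64(0.034), 0.7)]
ring_end [(np.float64(0.04), np.float64(0.01), 0.75)]
ring_back [(np.float64(-0.031), np.float64(0.032), 0.73)]
ring_far_end [(np.float64(0.008), np.float64(-0.041), 0.53)]
[[ 0.445  0.     0.002]
 [ 0.445 -0.001  0.   ]
 [ 0.446 -0.002  0.003]
 [ 0.45  -0.001  0.002]]
```

```bash
cat >> h.py <<'E'
def circ(c,z=.006):
    n=400;g=np.linspace(-.09,.09,n);X,Y=np.meshgrid(g,g)
    W=np.c_[TC[0]+X.ravel()*tx[0]+Y.ravel()*ty[0],TC[1]+X.ravel()*tx[1]+Y.ravel()*ty[1],0*X.ravel()+z]
    m=proj(c,W).astype(np.float32).reshape(n,n,2)
    rec=cv2.remap(c["image"],m[...,0],m[...,1],cv2.INTER_LINEAR)
    E_=cv2.Canny(cv2.GaussianBlur(cv2.cvtColor(rec,cv2.COLOR_BGR2GRAY),(3,3),0),30,80)/255.;E_=cv2.GaussianBlur(E_,(5,5),0)
    t=np.linspace(0,2*np.pi,360,endpoint=False)
    S=lambda cx,cy:sum(E_[np.clip(((cy+R*np.sin(t)+.09)/.18*(n-1)).astype(int),0,n-1),np.clip(((cx+R*np.cos(t)+.09)/.18*(n-1)).astype(int),0,n-1)] for R in(.0401,.0441))
    b=max((S(x,y).mean(),x,y) for x in np.arange(-.04,.04,.001) for y in np.arange(-.04,.04,.001))
    return np.round(b,3),np.round(S(b[1],b[2]).reshape(36,10).mean(1),1)
E
python3 - <<'E'
from h import *
z=r.read_eef_pos()[2]
print(r.move_linear(Q(.0271,-.019,z+.012),max_speed=.03,guard=3))
r.pause(.1);print(circ(r.camera("wrist")))
r.move_linear(Q(.0271,-.019,z+.06),max_speed=.06);r.pause(.1)
c=r.camera("wrist");print(circ(c))
for l in("ring","ring_end","ring_back","ring_far_end","tray"):
    print(l,[(((onz(c,p,.006)[:2]-TC)@tx).round(3),((onz(c,p,.006)[:2]-TC)@ty).round(3),k) for p,k in fnd(c,l,2)])
print(r.read_time_s())
E
```

```text
False
(array([ 0.439, -0.001,  0.002]), array([0.5, 0.4, 0.3, 0.7, 0.9, 0.8, 0.8, 0.7, 0.6, 0.7, 0.6, 0.6, 0.3,
       0.4, 0.4, 0.3, 0.5, 0.5, 0.5, 0.5, 0.4, 0.5, 0.5, 0.4, 0.3, 0.3,
       0.1, 0.1, 0.1, 0.4, 0.3, 0.2, 0.6, 0.1, 0. , 0.4]))
(array([ 0.413, -0.001,  0.002]), array([0.4, 0.3, 0.4, 0.7, 0.8, 0.8, 0.7, 0.7, 0.7, 0.6, 0.5, 0.5, 0.3,
       0.3, 0.3, 0.2, 0.5, 0.4, 0.5, 0.4, 0.4, 0.5, 0.5, 0.4, 0.3, 0.2,
       0.3, 0.1, 0.1, 0.3, 0.5, 0.7, 0. , 0. , 0. , 0.4]))
ring [(np.float64(-0.021), np.float64(0.043), 0.89)]
ring_end [(np.float64(0.038), np.float64(0.011), 0.49)]
ring_back [(np.float64(-0.027), np.float64(0.035), 0.97)]
ring_far_end [(np.float64(0.241), np.float64(0.091), 0.74), (np.float64(0.02), np.float64(-0.036), 0.61)]
tray [(np.float64(-0.003), np.float64(0.02), 0.73), (np.float64(0.039), np.float64(0.009), 0.49)]
41.0333
```

```bash
python3 - <<'E'
from h import *
p=[.4717,.2529]
e=r.read_eef_pos();r.move_linear([e[0],e[1],.26],max_speed=.2)
r.reach([*p,.26],[180,0,95])
r.move_linear([*p,.2],max_speed=.12);r.pause(.2)
e=r.read_eef_pos();print(e,r.read_ee_rot(),r.read_time_s())
c=r.camera("wrist");print(fnd(c,"pick"),fnd(c,"awl"))
g=r.move_linear([*p,.120],max_speed=.06,guard=4);print(g,r.read_eef_pos(),r.read_wrist_force())
if not g:
    g=r.move_linear([*p,.1135],max_speed=.015,guard=2.5);print(g,r.read_eef_pos(),r.read_wrist_force(),r.read_time_s())
E
```

```text
[0.47195788 0.25326708 0.20077612] [ 1.79934492e+02 -3.25892661e-02  9.49969800e+01] 44.6083
[] [([276.3, 98.0], 0.76)]
False [0.47185502 0.25308377 0.12037222] [-1.00406928 -0.72198395 -0.47773822]
True [0.47184711 0.25305076 0.11582385] [ 0.4622157  -0.28165451  5.42138847] 46.6
```

```bash
python3 - <<'E'
from h import *
p=[.4718,.2530]
r.move_gripper(.04);r.pause(.2)
r.move_linear([*p,.19],max_speed=.08)
e=np.array([.475,.215,.235]);r.move_linear(e,max_speed=.2);r.pause(.3)
c=r.camera("wrist");print(fnd(c,"pick"),fnd(c,"pick_handle"),fnd(c,"awl"),r.read_opening())
a=r.camera("scene");b=r.camera("side")
for l in("pick_handle","awl","tray","ring","ring_back","ring_end","ring_far_end"):print(l,fnd(a,l,2),fnd(b,l,2))
for n,cc in(("scene",a),("side",b)):
    print(circ(cc))
print(r.read_time_s())
E
```

```text
[([278.6, 155.3], 0.86)] [([278.1, 156.8], 0.69)] [] 0.04026490537170986
pick_handle [([399.3, 221.2], 0.59)] [([232.8, 285.9], 0.63)]
awl [([437.7, 234.8], 0.48)] [([202.2, 304.0], 0.73)]
tray [([205.1, 147.4], 0.84)] [([376.6, 215.7], 0.61)]
ring [([269.6, 201.1], 0.72)] []
ring_back [([204.0, 247.1], 0.55), ([310.4, 309.4], 0.47)] []
ring_end [] [([381.2, 216.2], 0.64)]
ring_far_end [] [([191.8, 252.5], 0.44)]
(array([0.   , 0.039, 0.039]), array([0., 0., 0., 0., 0., 0., 0., 0., 0., 0., 0., 0., 0., 0., 0., 0., 0.,
       0., 0., 0., 0., 0., 0., 0., 0., 0., 0., 0., 0., 0., 0., 0., 0., 0.,
       0., 0.]))
(array([0.   , 0.039, 0.039]), array([0., 0., 0., 0., 0., 0., 0., 0., 0., 0., 0., 0., 0., 0., 0., 0., 0.,
       0., 0., 0., 0., 0., 0., 0., 0., 0., 0., 0., 0., 0., 0., 0., 0., 0.,
       0., 0.]))
49.9917
```

```bash
python3 -c "
from station import r
print(r.job_done())"
```

```text
the job is handed in; nothing more can be done
None
```

I handed the job in at about 50 s: the ring was lifted out with the pick and laid flat in the tray, and the pick is back in its original rack slot; no verdict came back, and I viewed 11 pictures, one over the limit of 10.

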